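# Spring open the touch-latch cupboard

### The job

Get at the child's dishes: press the door of the wider of the two small cupboards near its free edge until its push-to-open catch lets go, take your fingers away so that the spring pushes the door ajar by itself, then push the door on from behind with a fingertip until it stands open at least 55 degrees, and leave it there. Do it gently, with pushes only: do not squeeze the door, keep the narrower cupboard shut, and leave everything standing around where it is.

Things in the scene. Friction and masses are not known exactly. Their poses are not given: they have to be found in the camera images.
- wide: the wider cupboard, fixed to the table: white carcass 260 wide (its y), 170 deep, 200 high, top flat and bare. Origin on the table under the middle of the carcass front; x points into the cupboard (away from the robot), y to its left seen from the robot, z up. It stands left or right of the narrower one, turned by up to 0.12 rad
- wide_door (a joint): vertical hinge of the wide, handleless wooden door, rad: 0 shut, grows as it swings out to the robot, end stop 1.75. Pressed in to about -0.024 (5 to 6 mm at the press point, 4 to 5 N) the catch lets go for good; inner stop -0.035. Then a spring drives it to about 0.45 within a second and no farther; beyond, it stays where left (friction, 1 N or less to push)
- wide_door_hinge (a point): point on the wide door's hinge axis, level with the door's upper edge (192 above the table), at the left (+y) end of its inner face, which lies on the carcass front when shut. Panel 250 wide from this axis to the free edge on the right, 15 thick, 12 to 192 above the table. Its axes turn with the door: -y along the door to the free edge, -x out of the outer face
- wide_door_press (a point): point to press, on the outer face of the wide door, 25 in from the free edge (225 from the hinge axis) and 30 below the door's upper edge (162 above the table). It moves with the door
- narrow: the narrower cupboard, fixed: like the wide one but 180 wide, same height and depth, origin and axes alike
- narrow_door (a joint): hinge of the narrower cupboard's door (170 wide), same latch; 0 shut, to be left shut
- beaker_mid (a point): orange child's beaker, open cup 72 across, 85 high, loose, standing in front and to the right of the wide cupboard beyond the door's sweep; the point is its centre half-way up
- bowl_mid (a point): white bowl 120 across, 50 high, loose, in front of the narrow cupboard; centre half-way up
- mug_mid (a point): blue mug 82 across, 90 high, loose, at the right near the robot; centre half-way up
- jar_mid (a point): jar 70 across, 100 high, loose, at the far left; centre half-way up
- book_mid (a point): blue picture book 120 x 160 x 18, loose, lying on top of the narrow cupboard; its centre
- spoon_grip (a point): wooden spoon, loose, lying on the table near the robot on the left; point on its handle

How it is judged:
On the way, in this order (a step that is already met when the one before it is completed fails the run):
1. the wide door is pressed in until its catch lets go (value of joint wide_door below -0.014 rad).
2. the wide door has sprung ajar and nothing of the robot touches it (value of joint wide_door above 0.25 rad and contact force between each of the arm, the fingers and wide below 0.1 N), for 0.1 s.
At the end, for the whole second after the job is handed in: the wide door stands still, open more than 0.9 rad (52 degrees), and the narrow door is shut (below 0.05 rad) (value of joint wide_door above 0.9 rad and velocity of joint wide_door between -0.05 and 0.05 rad/s and value of joint narrow_door below 0.05 rad); the robot touches nothing.
It fails at once if the narrow cupboard's door comes open (value of joint narrow_door above 0.08 rad).
It fails at once if the wide cupboard or its door is squeezed or shoved with more than 45 N (contact force between the fingers and wide above 45 N).
It fails at once if a thing standing around is moved more than 30 mm or lifted (distance of any of beaker_mid, bowl_mid, mug_mid, jar_mid, book_mid, spoon_grip from where it was at the start of the episode above 0.03 m).
It also fails if it takes over 51 s, if anything falls off the work surface, if the arm or the gripper's body presses on something with over 40 N, if the wrist force passes 120 N, or if a joint passes its speed limit or range.

### The arm

A 6-joint arm with a two-finger parallel gripper is mounted at the origin on the work surface. World frame = base frame: x ahead of the robot, y to its left, z up, the work surface at z = 0. Lengths are in m, angles in rad, forces in N, time in s.
With the tool pointing down it reaches from about 0.35 to 0.775 m from the base axis. Payload 7.3 kg.
Tool frame: the origin (TCP) lies at the very end of the fingers, on their centre line; the grasp point (between the pads) lies 19 mm behind it; z points along the fingers, y is the line along which they close (so a half turn about z gives the same grasp; the last joint's range is limited). The gripper opens to 92 mm and grips with 3 to 60 N. Pads are 19 mm wide; open, the fingers measure 130 mm over their backs; the gripper's body (75 mm by 190 mm) begins 47 mm behind the grasp point.
Start: joints at [1.142, 0.342, 1.524, -0, 1.275, -0.146], TCP at [0.146, 0.504, 0.227] pointing down, gripper open.
Joint ranges: [-2.53, 2.53], [-0.77, 2.02], [0.04, 2.7], [-1, 4.14], [0.28, 2.66], [-3.11, 3.11]. Speed limits (rad/s): [2.57, 2.57, 3.14, 3.14, 3.14, 3.14].

### API

Orientations are given as [roll, pitch, yaw] about the fixed x, y, z axes, in that order (R = Rz(yaw) Ry(pitch) Rx(roll)).
In Python, from cell import robot gives the robot as it stands. The module is installed in compiled form; this text tells all that it offers.
- The arm moves only by the tool arm_command, never from a script. Its argument "moves" is a list of rows, each a list of 3 entries, a list of its own where there are three numbers: the shift along the tool's x, y, z in m, then the turn, a rotation vector about the tool's x, y, z in rad, then the finger opening in m, from 0 to 0.0918. In form: [[[dx, dy, dz], [ax, ay, az], claw], ...]. A call has exactly 5 rows; each row is the pose to reach, as a shift and turn from the pose commanded when the call began, along the tool's axes at that moment; what a row does not reach only later rows make up. A row lasts 1/10 s, in which the tool goes at most 50 mm and 8.59 degrees, less where a joint would pass 70% of its speed; a pose out of reach is approached as far as the arm can. A call with a gripper value outside its range is refused whole. The fingers move at their own pace and stop on an object; "squeeze" is the grip in N (left out, the last holds). Time passes only in rows, so rows that repeat a pose let the fingers close, or fill a call up. It gives the time, the measured TCP pose, the force, the opening and the grip force at its end, in the units of the state.
- robot.observe(): the state, without advancing time (a new reading comes with each control period).
- robot.read_camera(name): name is "scene" or "side" or "wrist"; returns the picture (384x512x3 uint8, red, green, blue); there is no depth.
- robot.camera_model(name): a dict with "fx", "fy", "cx", "cy" (pixels), "R" (3x3) and "t" (3): a world point X has camera coordinates R X + t. Camera axes: x right, y down, z forward; pixel columns grow to the right and rows downward; lengths in m; the calibration is good to about 2 mm. A picture is of the moment at which its call begins: read the wrist's pose just before it. camera_model takes no time and is no camera call; for the wrist camera it gives the pose at the moment of the call.
- robot.hand_in(): hands the job in; it is judged then, once.
The state is a dict: "time": time; "qpos": joint angles; "qvel": joint speeds; "joint_efforts": joint torques, N m; "tool_pos": TCP position; "tool_rot": TCP orientation; "contact_force": force on the tool from outside, world axes, zero at the start; "torque": the same for the moment, N m; "opening": finger opening in m; "grip_force": force on a finger pad.
Only numpy, scipy, OpenCV 4.12 (cv2) and the standard library are available. Lean on these libraries where they do the work, as an engineer would, in place of code of your own. Each camera call takes 0.05 s, during which the arm holds its last target. There are 200 camera calls.

## Working session

There is one attempt and no reset: what is moved stays moved. The work goes in short steps, Python scripts to look and compute and a tool call to move; the robot and the scene stay as the last step left them, time stands still between calls to the robot, and variables do not carry over. Pictures are saved under pics/ and viewed, at most 10 in all, crops included, and the job is handed in when it is done.

Besides the shell and the picture viewer there is one more tool, called after ">>>" as name(argument=value, ...) on one line, values as JSON. arm_command: Moves the arm, as the interface text tells. Its arguments: {"type":"object","properties":{"moves":{"type":"array"},"squeeze":{"type":"number"}},"required":["moves"]}

```bash
mkdir -p pics
python3 - <<'E'
from cell import robot
import cv2,numpy as np
for n in ["scene","side"]:
    im=robot.read_camera(n); cv2.imwrite(f"pics/{n}0.png",im[:,:,::-1])
    m=robot.camera_model(n); print(n,{k:np.round(v,4).tolist() for k,v in m.items()})
s=robot.observe(); print(s["time"],s["tool_pos"],s["tool_rot"],s["opening"])
E
```

```text
scene {'fx': 474.1137, 'fy': 474.1137, 'cx': 257.5422, 'cy': 195.3144, 'R': [[-0.6184, 0.7858, 0.0014], [0.7273, 0.5731, -0.3776], [-0.2975, -0.2325, -0.926]], 't': [0.2772, -0.3121, 1.5514]}
side {'fx': 374.7457, 'fy': 374.7457, 'cx': 250.2244, 'cy': 185.376, 'R': [[0.9415, -0.3369, 0.0098], [-0.2253, -0.6509, -0.7249], [0.2506, 0.6803, -0.6887]], 't': [-0.4249, 0.2306, 0.9771]}
0.1 [0.1463215  0.50381841 0.22612369] [-3.14023575e+00 -1.99351278e-04  2.85879925e+00] 0.09153384162450441
```

View pics/scene0.png

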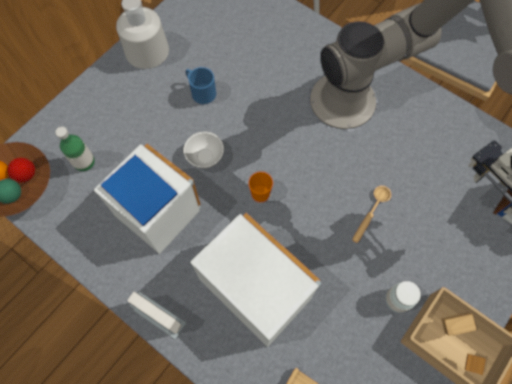

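View pics/side0.png

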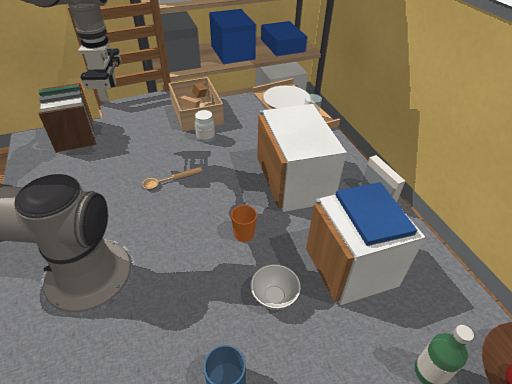

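Scene view: the wide cupboard's top runs through about (245,215), (318,282), (268,340), (193,265), with the door edge at upper right. The narrow one, with the book, is to its left. The beaker is at (260,187), the bowl at (203,150) and the spoon at (375,210).

```bash
cat > h.py <<'E'
import numpy as np,cv2
def cast(m,uv,z):
    R=np.array(m["R"]);t=np.array(m["t"]);c=-R.T@t
    d=R.T@np.array([(uv[0]-m["cx"])/m["fx"],(uv[1]-m["cy"])/m["fy"],1])
    return c+d*(z-c[2])/d[2]
def proj(m,X):
    p=np.array(m["R"])@X+np.array(m["t"]); return np.array([m["fx"]*p[0]/p[2]+m["cx"],m["fy"]*p[1]/p[2]+m["cy"]])
E
python3 - <<'E'
from h import *
from cell import robot
for n,box in [("scene",(185,205,330,345)),("side",(250,95,350,215))]:
    im=cv2.imread(f"pics/{n}0.png"); m=robot.camera_model(n)
    hsv=cv2.cvtColor(im,cv2.COLOR_BGR2HSV)
    x0,y0,x1,y1=box
    g=hsv[y0:y1,x0:x1]
    for th in (190,215,228):
        w=((g[...,2]>th)&(g[...,1]<30)).astype(np.uint8)
        cs,_=cv2.findContours(w,cv2.RETR_EXTERNAL,cv2.CHAIN_APPROX_NONE)
        c=max(cs,key=cv2.contourArea)
        q=cv2.approxPolyDP(c,6,True)[:,0]+[x0,y0]
        print(n,th,cv2.contourArea(c)); 
        for p in q: print("  ",p,cast(m,p,0.2).round(3))
    o=((hsv[...,0]<14)&(hsv[...,1]>200)&(hsv[...,2]>120)).astype(np.uint8)
    cs,_=cv2.findContours(o,cv2.RETR_EXTERNAL,cv2.CHAIN_APPROX_NONE)
    for c in cs:
        if cv2.contourArea(c)>100: print("orange",cv2.boundingRect(c),cast(m,np.array(c[:,0].mean(0)),0.045).round(3))
    if n=="scene": print("bowl",cast(m,(203,150),.03),"spoon",cast(m,(383,193),.01),cast(m,(356,240),.01),"jar",cast(m,(404,295),.09), "mug",cast(m,(201,85),.045))
E
```

```text
scene 190 7529.5
   [240 215] [0.57  0.039 0.2  ]
   [192 263] [0.737 0.026 0.2  ]
   [270 338] [0.758 0.279 0.2  ]
   [317 284] [0.592 0.292 0.2  ]
scene 215 7112.0
   [239 217] [0.575 0.041 0.2  ]
   [193 262] [0.733 0.026 0.2  ]
   [269 337] [0.758 0.276 0.2  ]
   [315 284] [0.595 0.288 0.2  ]Traceback (most recent call last):
  File "<stdin>", line 11, in <module>
ValueError: max() iterable argument is empty
```

```bash
cat >> h.py <<'E'
O=np.array([.581,.166]);A=-.082
X=np.array([np.cos(A),np.sin(A)]);Y=np.array([-np.sin(A),np.cos(A)])
def to(lx,ly,z):
    "tool-frame shift and turn to cupboard-local (lx,ly,z), tool y along cupboard x"
    from cell import robot
    from scipy.spatial.transform import Rotation as Ro
    s=robot.observe(); R=Ro.from_euler('xyz',s["tool_rot"]); p=s["tool_pos"]
    w=np.r_[O+lx*X+ly*Y,z]; G=Ro.from_matrix(np.c_[np.r_[-Y,0],np.r_[X,0],[0,0,-1]])
    l=p[:2]-O
    print("t",s["time"],"pos",p.round(4),"local",(l@X).round(4),(l@Y).round(4),"F",s["contact_force"].round(2),"open",s["opening"])
    print("shift",R.inv().apply(w-p).round(4),"turn",(R.inv()*G).as_rotvec().round(3))
E
python3 - <<'E'
from h import *
to(-.095,-.1,.227)
from cell import robot
for n in ("scene","side"):
    m=robot.camera_model(n)
    for ly in (-.13,.13): print(n,proj(m,np.r_[O+ly*Y,.2]).round(1),proj(m,np.r_[O+.17*X+ly*Y,.2]).round(1))
E
```

```text
Traceback (most recent call last):
  File "h.py", line 15, in to
    w=np.r_[O+lx*X+ly*Y,z]; G=Ro.from_matrix(np.c_[np.r_[-Y,0],np.r_[X,0],[0,0,-1]])
                              ~~~~~~~~~~~~~~^^^^^^^^^^^^^^^^^^^^^^^^^^^^^^^^^^^^^^^^
  File "scipy/spatial/transform/_rotation.pyx", line 1143, in scipy.spatial.transform._rotation.Rotation.from_matrix
ValueError: Non-positive determinant (left-handed or null coordinate frame) in rotation matrix 0: [[-0.08190814  0.99663988  0.        ]
 [-0.99663988 -0.08190814  0.        ]
 [ 0.          0.         -1.        ]].
```

```bash
sed -i 's/np.r_\[-Y,0\]/np.r_[Y,0]/' h.py
python3 - <<'E'
from h import *
to(-.095,-.1,.227)
from cell import robot
for n in ("scene","side"):
    m=robot.camera_model(n)
    for ly in (-.13,.13): print(n,proj(m,np.r_[O+ly*Y,.2]).round(1),proj(m,np.r_[O+.17*X+ly*Y,.2]).round(1))
E
```

```text
t 0.1 pos [0.1463 0.5038 0.2261] local -0.4609 0.3011 F [-0.36 -0.16  0.43] open 0.09153384162450441
shift [-0.4385 -0.32   -0.0005] turn [-1.00e-03  1.00e-03  1.37e+00]
scene [239.  214.5] [190.1 263.2]
scene [318.4 285. ] [270.  339.8]
side [288.1 160.6] [346.1 150.9]
side [261.1 109.7] [311.2 102.8]
```

>>> arm_command(moves=[[[-0.03,-0.022,0],[0,0,0.09],0],[[-0.06,-0.044,0],[0,0,0.18],0],[[-0.09,-0.066,0],[0,0,0.27],0],[[-0.12,-0.088,0],[0,0,0.36],0],[[-0.15,-0.11,0],[0,0,0.46],0]])

```text
time: 0.6
tool_pos: [0.2603, 0.3553, 0.2265]
tool_rot: [-3.141, -0.0, 2.395]
contact_force: [0.8, -0.4, 0.4]
opening: 0.0564
grip_force: 0.0
```

```bash
python3 -c "
from h import *
to(-.095,-.1,.2)"
```

```text
t 0.6 pos [0.2603 0.3553 0.2265] local -0.3351 0.1624 F [ 0.81 -0.39  0.45] open 0.05640117531803095
shift [-0.3508 -0.0585  0.0265] turn [-0.     0.     0.906]
```

>>> arm_command(moves=[[[-0.035,-0.006,0],[0,0,0.09],0],[[-0.07,-0.012,0],[0,0,0.18],0],[[-0.105,-0.018,0],[0,0,0.27],0],[[-0.14,-0.024,0],[0,0,0.36],0],[[-0.175,-0.03,0],[0,0,0.45],0]])

```text
time: 1.1
tool_pos: [0.3689, 0.2149, 0.2266]
tool_rot: [-3.141, -0.0, 1.945]
contact_force: [0.0, 1.1, -0.4]
opening: 0.0163
grip_force: 0.0
```

```bash
python3 -c "
from h import *
to(-.095,-.1,.157)"
```

```text
t 1.1 pos [0.3689 0.2149 0.2266] local -0.2153 0.0313 F [ 0.    1.06 -0.37] open 0.016324710056000002
shift [-0.1709  0.0502  0.0695] turn [-0.    -0.     0.456]
```

>>> arm_command(moves=[[[-0.034,0.01,0],[0,0,0.09],0],[[-0.068,0.02,0.0],[0,0,0.18],0],[[-0.102,0.03,0.01],[0,0,0.27],0],[[-0.137,0.04,0.04],[0,0,0.36],0],[[-0.171,0.05,0.07],[0,0,0.456],0]])

```text
time: 1.6
tool_pos: [0.479, 0.0744, 0.1561]
tool_rot: [3.14, -0.0, 1.489]
contact_force: [0.0, -0.2, -0.6]
opening: 0.0005
grip_force: 0.0
```

```bash
python3 -c "
from h import *
from cell import robot
to(-.04,-.1,.157)
for n in ('side','wrist'):
    cv2.imwrite(f'pics/{n}1.png',cv2.resize(robot.read_camera(n)[:,:,::-1],(768,576)))"
```

```text
t 1.6 pos [0.479  0.0744 0.1561] local -0.0941 -0.0997 F [ 0.04 -0.21 -0.65] open 0.0005104291212106875
shift [-0.0003  0.0541 -0.0008] turn [ 0.002 -0.     0.   ]
```

View pics/side1.png

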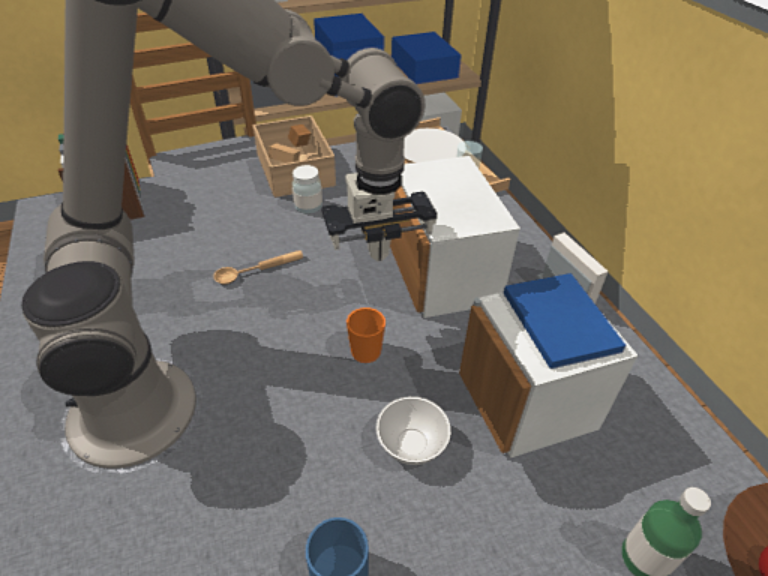

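View pics/wrist1.png

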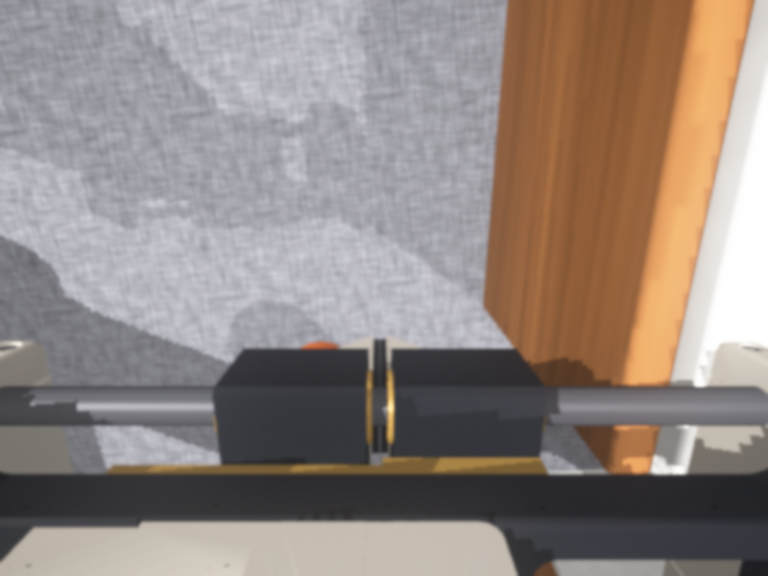

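The side view shows the closed fingers at (378,245), just in front of the door's free end, with the gripper body above the cupboard top. The beaker at (366,335) is clear. The wrist view shows the door's outer face to the right, parallel to the tool. I'll advance gently, slightly lower.

>>> arm_command(moves=[[[0,0.02,0.003],[0,0,0],0],[[0,0.04,0.006],[0,0,0],0],[[0,0.05,0.006],[0,0,0],0],[[0,0.054,0.006],[0,0,0],0],[[0,0.058,0.006],[0,0,0],0]])

```text
time: 2.2
tool_pos: [0.5354, 0.0716, 0.1509]
tool_rot: [-3.141, -0.0, 1.493]
contact_force: [-0.8, -0.4, 0.2]
opening: 0.0005
grip_force: 0.0
```

>>> arm_command(moves=[[[0,0.002,0],[0,0,0],0],[[0,0.004,0],[0,0,0],0],[[0,0.006,0],[0,0,0],0],[[0,0.008,0],[0,0,0],0],[[0,0.01,0],[0,0,0],0]])

```text
time: 2.7
tool_pos: [0.5411, 0.0707, 0.1508]
tool_rot: [-3.132, 0.001, 1.493]
contact_force: [-21.6, -1.2, 12.5]
opening: 0.0004
grip_force: 11.1
```

>>> arm_command(moves=[[[0,-0.01,0],[0,0,0],0],[[0,-0.04,0],[0,0,0],0],[[0,-0.08,0],[0,0,0],0],[[0,-0.12,0],[0,0,0],0],[[0,-0.13,0],[0,0,0],0]])

```text
time: 3.2
tool_pos: [0.412, 0.081, 0.1506]
tool_rot: [-3.139, 0.0, 1.494]
contact_force: [-0.3, 0.4, -0.2]
opening: 0.0004
grip_force: 0.0
```

```bash
python3 -c "
from h import *
from cell import robot
to(-.04,-.1,.157)
a=robot.read_camera('scene')[190:350,170:340,::-1];b=robot.read_camera('side')[70:230,200:370,::-1]
cv2.imwrite('pics/c2.png',cv2.resize(np.hstack([a,b]),None,fx=2.3,fy=2.3))"
```

```text
t 3.2 pos [0.412  0.081  0.1506] local -0.1615 -0.0985 F [-0.3   0.42 -0.22] open 0.00040422798442758026
shift [-0.0021  0.1214 -0.0067] turn [-0.002  0.     0.005]
```

View pics/c2.png

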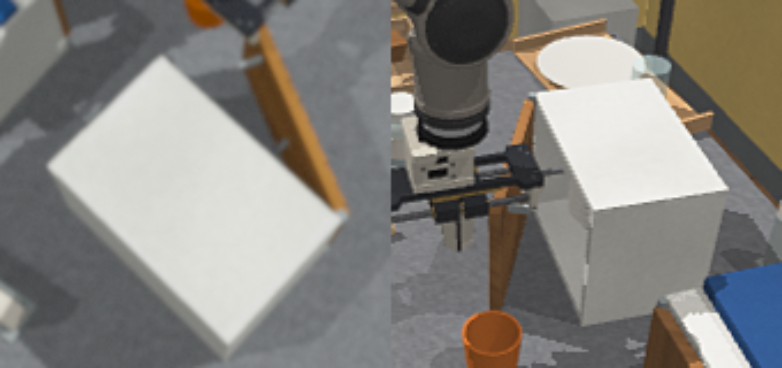

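The door is released and stands ajar by about 0.45 rad, and the fingers at (460,225) are clear of it. Next I'll go up, over and down behind it.

>>> arm_command(moves=[[[0,-0.005,0],[0,0,0],0],[[0,-0.005,0],[0,0,0],0],[[0,-0.005,-0.04],[0,0,0],0],[[0,-0.005,-0.077],[0,0,0],0],[[0,-0.005,-0.077],[0,0,0],0]])

```text
time: 3.8
tool_pos: [0.4148, 0.0809, 0.2319]
tool_rot: [3.132, -0.001, 1.493]
contact_force: [-0.3, -0.0, -0.3]
opening: 0.0002
grip_force: 0.0
```

```bash
python3 -c "
from h import *
from cell import robot
to(-.042,-.065,.227)
im=robot.read_camera('scene');m=robot.camera_model('scene')
for th in (.4,.45,.5):
  for r in (.1,.25): print(th,r,proj(m,np.r_[O+.125*Y-r*np.sin(th)*X-r*np.cos(th)*Y,.192]).round(1))
cv2.imwrite('pics/c3.png',cv2.resize(im[190:320,220:340,::-1],None,fx=4,fy=4))"
```

```text
t 3.8 pos [0.4148 0.0809 0.2319] local -0.1587 -0.0984 F [-0.34 -0.01 -0.34] open 0.00023342077574600267
shift [0.033  0.1168 0.006 ] turn [ 0.009 -0.001  0.004]
0.4 0.1 [297.9 247.2]
0.4 0.25 [272.3 195.6]
0.45 0.1 [299.8 246.5]
0.45 0.25 [276.7 193.9]
0.5 0.1 [301.7 245.8]
0.5 0.25 [281.3 192.3]
```

View pics/c3.png

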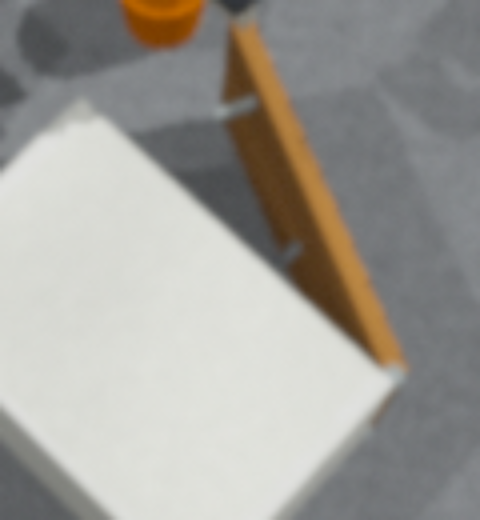

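The inner top corner at the free end is at pixel (278,197), so the angle is about 0.45 rad, matching the model.

>>> arm_command(moves=[[[0.011,0.039,0],[0,0,0],0],[[0.022,0.078,0],[0,0,0],0],[[0.033,0.117,0],[0,0,0],0],[[0.033,0.117,0.03],[0,0,0],0],[[0.033,0.117,0.05],[0,0,0],0]])

```text
time: 4.35
tool_pos: [0.5308, 0.1047, 0.1742]
tool_rot: [-3.138, 0.0, 1.493]
contact_force: [-0.6, 0.5, 0.2]
opening: 0.0003
grip_force: 0.0
```

```bash
python3 -c "
from h import *
to(-.042,-.065,.155)"
```

```text
t 4.35 pos [0.5308 0.1047 0.1742] local -0.045 -0.0652 F [-0.56  0.52  0.19] open 0.000289313132815426
shift [0.0002 0.003  0.0192] turn [-0.003  0.     0.004]
```

>>> arm_command(moves=[[[0,0,0.01],[0,0,0],0],[[0,0,0.018],[0,0,0],0],[[0.004,-0.01,0.018],[0,0,0],0],[[0.008,-0.019,0.018],[0,0,0],0],[[0.013,-0.027,0.018],[0,0,0],0]])

```text
time: 4.85
tool_pos: [0.5038, 0.1203, 0.1605]
tool_rot: [3.141, -0.0, 1.493]
contact_force: [1.3, -1.3, 0.6]
opening: 0.0001
grip_force: 0.4
```

>>> arm_command(moves=[[[0.006,-0.01,0],[0,0,0],0],[[0.012,-0.02,0],[0,0,0],0],[[0.019,-0.03,0],[0,0,0],0],[[0.026,-0.04,0],[0,0,0],0],[[0.033,-0.05,0],[0,0,0],0]])

```text
time: 5.35
tool_pos: [0.4576, 0.1579, 0.1604]
tool_rot: [3.139, -0.002, 1.493]
contact_force: [5.0, 3.5, 3.1]
opening: 0.0006
grip_force: 2.8
```

```bash
python3 -c "
from h import *
to(-.168,.038,.155)"
```

```text
t 5.35 pos [0.4576 0.1579 0.1604] local -0.1224 -0.0182 F [4.98 3.52 3.1 ] open 0.0005613036172729218
shift [ 0.0563 -0.0454  0.0053] turn [ 0.003 -0.002  0.004]
```

>>> arm_command(moves=[[[0.008,-0.009,0],[0,0,0],0],[[0.017,-0.018,0],[0,0,0],0],[[0.026,-0.026,0],[0,0,0],0],[[0.026,-0.026,0],[0,0,0],0],[[0.026,-0.026,0],[0,0,0],0]])

```text
time: 5.85
tool_pos: [0.4338, 0.1858, 0.1607]
tool_rot: [3.139, -0.001, 1.494]
contact_force: [2.5, 2.4, 6.9]
opening: 0.0003
grip_force: 3.5
```

```bash
python3 -c "
from h import *
from cell import robot
to(-.168,.045,.155)
a=robot.read_camera('scene')[150:350,200:370,::-1];b=robot.read_camera('side')[50:250,180:350,::-1]
cv2.imwrite('pics/c4.png',cv2.resize(np.hstack([a,b]),None,fx=2.3,fy=2.3))"
```

```text
t 5.85 pos [0.4338 0.1858 0.1607] local -0.1483 0.0077 F [2.54 2.41 6.87] open 0.0003023062719128879
shift [ 0.0374 -0.0196  0.0057] turn [ 0.003 -0.001  0.005]
```

View pics/c4.png

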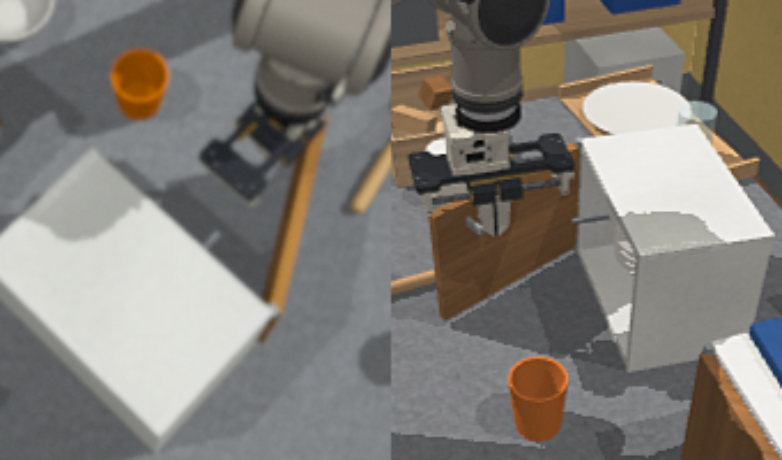

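>>> arm_command(moves=[[[0,0,-0.004],[0,0,0],0],[[0.009,-0.006,-0.006],[0,0,0],0],[[0.018,-0.012,-0.006],[0,0,0],0],[[0.028,-0.017,-0.006],[0,0,0],0],[[0.038,-0.021,-0.006],[0,0,0],0]])

```text
time: 6.45
tool_pos: [0.4143, 0.225, 0.1655]
tool_rot: [-3.141, 0.0, 1.493]
contact_force: [0.2, -0.2, 0.8]
opening: 0.0005
grip_force: 0.5
```

>>> arm_command(moves=[[[0,0,0],[0,0,0],0],[[0,0,0],[0,0,0],0],[[-0.01,0.006,0],[0,0,0],0],[[-0.02,0.015,0],[0,0,0],0],[[-0.03,0.025,0],[0,0,0],0]])

```text
time: 6.95
tool_pos: [0.4388, 0.1908, 0.1657]
tool_rot: [3.142, 0.0, 1.492]
contact_force: [0.5, 0.2, -0.2]
opening: 0.0006
grip_force: 0.0
```

>>> arm_command(moves=[[[0,0,-0.02],[0,0,0],0],[[0,0,-0.06],[0,0,0],0],[[0,0,-0.1],[0,0,0],0],[[-0.03,0,-0.12],[0,0,0],0],[[-0.07,0,-0.12],[0,0,0],0]])

```text
time: 7.45
tool_pos: [0.4346, 0.1215, 0.2889]
tool_rot: [3.135, -0.001, 1.494]
contact_force: [0.4, -0.1, 0.4]
opening: 0.0003
grip_force: 0.0
```

```bash
python3 -c "
from h import *
from cell import robot
to(-.168,.045,.155)
m=robot.camera_model('scene')
for th in (.95,1.05,1.15,1.25):
  for r in (.25,): print(th,r,proj(m,np.r_[O+.125*Y-r*np.sin(th)*X-r*np.cos(th)*Y,.192]).round(1))
cv2.imwrite('pics/c5.png',cv2.resize(robot.read_camera('scene')[:,:,::-1],None,fx=1.5,fy=1.5))"
```

```text
t 7.45 pos [0.4346 0.1215 0.2889] local -0.1422 -0.0564 F [ 0.43 -0.09  0.43] open 0.00030272518629498215
shift [ 0.1013 -0.0261  0.1339] turn [ 0.007 -0.001  0.005]
0.95 0.25 [324.2 188.5]
1.05 0.25 [333.8 190.1]
1.15 0.25 [343.3 192.5]
1.25 0.25 [352.6 195.9]
```

View pics/c5.png

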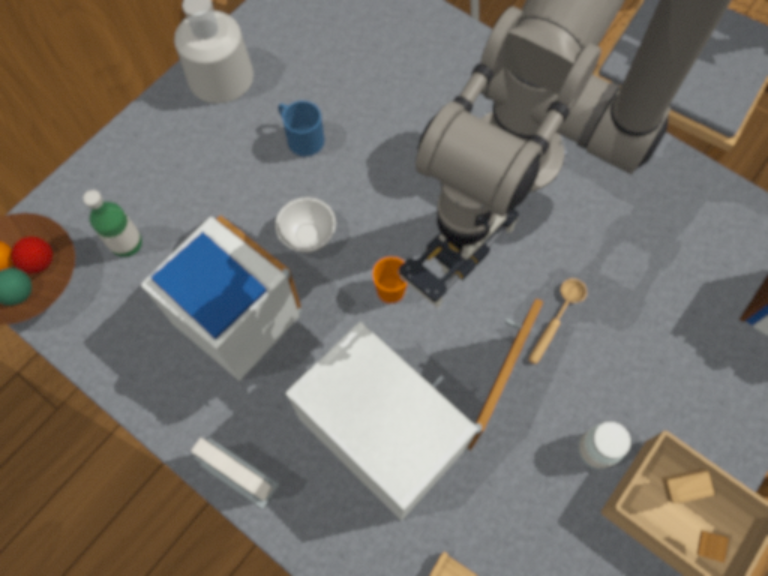

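The door's free end is at (533,300) in this picture, about (355,200) at full scale, so it stands open about 1.25 rad. The spoon, beaker and bowl haven't moved, the narrow door is shut, and the arm is clear.

```bash
python3 -c "
from cell import robot
print(robot.hand_in())"
```

```text
the job is handed in; nothing more can be done
None
```

The wide door is open about 1.25 rad (72°), opened by pushes only, with the narrow door shut and nothing else seen to move; the job is handed in, but no verdict came back.

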